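# Shut and latch the finds case

## Robot

A 7-joint arm with a two-finger parallel gripper is mounted at the origin on the work surface; the furniture and walls round the work are solid. World frame = base frame: x ahead of the robot, y to its left, z up, the work surface at z = 0. Lengths are in m, angles in rad, forces in N, time in s.
With the tool pointing down it reaches from about 0.4 to 0.875 m from the base axis. Payload 19.3 kg.
Tool frame: the origin (TCP) lies at the very end of the fingers, on their centre line; the grasp point (between the pads) lies 19 mm behind it; z points along the fingers, y is the line along which they close (so a half turn about z gives the same grasp; the last joint's range is limited). The gripper opens to 85 mm and grips with 20 to 120 N. Pads are 22 mm wide; open, the fingers measure 114 mm over their backs; the gripper's body (76 mm by 85 mm) begins 54 mm behind the grasp point. The pads swing forward as they close: fully open they stand 13 mm farther back than shut.
Start: joints at [1.065, 0.521, -0.036, 1.599, 0.021, 1.021, -0.113], TCP at [0.264, -0.567, 0.231] pointing down, gripper open.
Joint ranges: [-2.91, 2.91], [-0.3, 2.13], [-1.5, 1.42], [0.17, 2.43], [-1.26, 4.41], [0.16, 1.93], [-2.52, 2.52]. Speed limits (rad/s): [1.89, 1.89, 2.39, 2.39, 3.01, 3.01, 3.01].

## Interface

Orientations are given as [roll, pitch, yaw] about the fixed x, y, z axes, in that order (R = Rz(yaw) Ry(pitch) Rx(roll)).
In Python, from workcell import monitor, optics, job_done gives the robot as it stands.
- The arm moves only by the shell command python3 -m handwheel 'ROWS' [FORCE]. ROWS is JSON, a list of rows, each an object of numbers: "dx", "dy", "dz": the shift along the tool's x, y, z in cm; "wx", "wy", "wz": the turn, a rotation vector about the tool's x, y, z in rad; "claw": the opening in per cent of the stroke, from 0 (shut) to 100 (fully open). A call has 1 to 8 rows; each row shifts and turns the commanded pose from where the row before left it, along the tool's axes as they then stand; what a row does not reach is not made up. A row lasts 1/8 s, in which the tool goes at most 62.5 mm and 10.7 degrees, less where a joint would pass 70% of its speed; a pose out of reach is approached as far as the arm can. A call with a gripper value outside its range is refused whole. The fingers move at their own pace and stop on an object; FORCE is the grip in N (left out, the last holds). Time passes only in rows, so rows that do not move let the fingers close. It gives the time, the measured TCP pose, the force, the opening and the grip force at its end, in the units of the state.
- monitor.observe(): the state, without advancing time (a new reading comes with each control period).
- optics.grab_frame(name): name is "side" or "top" or "wrist"; returns a dict with "frame" (480x640x3 uint8, blue, green, red), "fovy" (degrees; the focal length in pixels is half the picture's height over the tangent of half this angle, whatever the lens; pixels are square), "cx", "cy" (the principal point, pixels), "R" (3x3) and "t" (3): a world point X has camera coordinates R X + t. Camera axes: x right, y down, z forward; pixel columns grow to the right and rows downward; lengths in m; the calibration is good to about 2 mm. A picture is of the moment at which its call begins. There is no depth.
- job_done(): hands the job in; it is judged then, once.
Trained networks look in the newest picture that a camera, given by its name, has taken for a name from the list of things; names that differ only in an ending like _2 or _b are one class to them, and where a whole thing is asked for, a point or a joint stands for the part that bears it (a point fixed in the world has none). Each returns a list of dicts, best first, with "p" (0 to 1); they miss things now and then, are a little off and sometimes report something else, mostly with a low value. They report only what shows in the picture. A call takes as long as a camera call.
- optics.masks_of(name, camera): "region" (480x640 bool, what is visible of it) and "rect" ([left, top, width, height] in pixels, round what is visible of it).
The state is a dict: "clock": time; "qpos": joint angles; "qd": joint speeds; "joint_efforts": joint torques, N m; "position": TCP position; "tool_rot": TCP orientation; "force": force on the tool from outside, world axes, zero at the start; "moment": the same for the moment, N m; "grip_width": finger opening in m; "finger_force": force on a finger pad.
Only numpy, scipy, OpenCV 4.12 (cv2) and the standard library are available. Lean on these libraries where they do the work, as an engineer would, in place of code of your own. Each camera call takes 0.05 s, during which the arm holds its last target. There are 200 camera calls.

## Task

With the fingertips, push the sliding lid of the wooden finds case fully shut by the black stop on it; only then push the brass latch all the way round, so that it lies straight across the lid and keeps the stop from sliding back. Grasp and lift nothing, and leave the dropper bottle, dish and scale bar where they are.

Things in the scene. Friction and masses are not known exactly. Their poses are not given: they have to be found in the camera images.
- case: Dark wooden finds case fixed to the bench, 160 mm along its x, 180 mm along its y, 56 mm high to the top of its side rails. Origin at the centre of its underside, z up. Its lid slides along the case's y axis: towards -y opens, towards +y shuts. Potsherds lie inside.
- lid_face (a point): Centre of the upright pushing face of the black wedge-shaped thumb stop on top of the pale wooden lid; moves with the lid. The face looks to the case's -y, is 90 mm wide along x, and stands from the lid's top (z 51 mm) up to z 75 mm; this point is at z 63 mm. The lid board is 136 mm wide and reaches 17 mm beyond the face to -y. With the lid shut this point is at (0, -71, 63) mm in the case frame. The wedge slopes away to +y.
- lid (a joint): How far the sliding lid is open, m: 0 is fully shut against its stop, up to 0.11. Slides with 1.5 N of friction and some damping, and stays where it is left.
- latch_pivot (a point): Pivot of the brass turn-button latch, on the rail at the case's +x side, at (72, -80, 64) mm in the case frame, half-way up the latch bar. The bar turns about the vertical, is 14 mm wide, reaches 56 mm from the pivot, and lies between z 58 and 70 mm (7 mm above the lid's top).
- latch_tip (a point): Free end of the latch bar, 56 mm from the pivot, half-way up the bar. Unlatched it points to the case's -y, sticking out beyond the end of the case.
- latch (a joint): Angle of the latch, rad: 0 points along the case's -y (unlatched); it grows clockwise seen from above, and at 1.57 (its stop) the bar points along the case's -x, across the lid along the pushing face, 2 mm clear of it on its -y side when the lid is shut. Turns with 0.03 N m of friction and stays where it is left.
- dropper_bottle: Loose bystander: upright amber dropper bottle, 33 mm across, 102 mm high, origin at its foot; stands off the case's +x side.
- dish: Loose bystander: small clear round dish, 60 mm across, 13 mm high, origin at its underside; off the case's -x side.
- scale: Loose bystander: black and white scale bar lying flat, 18 x 108 x 10 mm, long along its y, origin at its underside; off the case's -x side.

How it is judged:
By the outcome, as a careful person would: the job done as asked, in the order asked, and still so for the second after the job is handed in, with the robot touching nothing.
It also fails if it takes over 42 s, if anything falls off the work surface, if the arm or the gripper's body presses on something with over 40 N, if the wrist force passes 120 N, or if a joint passes its speed limit or range.

## Working session

There is one attempt and no reset: what is moved stays moved. The work goes in short steps, Python scripts to look and compute and a shell command to move; the robot and the scene stay as the last step left them, time stands still between calls to the robot, and variables do not carry over. Pictures are saved under pics/ and viewed, at most 10 in all, crops included, and the job is handed in when it is done.

```bash
mkdir -p pics; python3 - <<'E'
from workcell import monitor, optics
import cv2, numpy as np
s=monitor.observe(); print(s['clock'],s['position'],s['tool_rot'],s['grip_width'])
np.set_printoptions(precision=4,suppress=True)
for c in ("top","side"):
    f=optics.grab_frame(c); cv2.imwrite(f'pics/{c}0.png',f['frame']); print(c,f['fovy'],f['cx'],f['cy'],np.array(f['R']).tolist(),f['t'])
    for n in ("case","lid_face","latch_tip","dropper_bottle","dish","scale"):
        for d in optics.masks_of(n,c)[:2]: print(n,round(d['p'],2),d['rect'])
E
```

```text
0.0 [ 0.26367091 -0.56630846  0.23073157] [-3.14050053e+00  7.13592925e-05  4.35764276e-01] 0.08528545215494666
top 42.60603813483793 318.4065148448724 236.91873422198242 [[0.08179463278189049, -0.9966486463106494, -0.001055393398466728], [-0.9764581959655354, -0.07992544679997472, -0.20035297473598054], [0.1995971682660046, 0.017418345529189663, -0.9797232117589222]] [0.2353 0.4948 0.9934]
case 0.87 [242.8, 197.2, 145.7, 112.1]
lid_face 0.72 [283.4, 210.6, 108.3, 89.1]
latch_tip 0.88 [347.2, 205.7, 38.7, 20.3]
dish 0.92 [304.7, 319.7, 34.7, 38.1]
scale 0.81 [215.2, 323.7, 61.2, 24.3]
side 54.27755198278546 313.7144108136256 246.24642164917321 [[0.9908629396764604, -0.13486226319998765, 0.0016747358898327798], [-0.08917521376177634, -0.6644047262933718, -0.7420337869191478], [0.1011850583152717, 0.7351044345149925, -0.6703603913792402]] [-0.4183  0.2646  0.6535]
case 0.82 [261.1, 208.6, 93.4, 92.1]
lid_face 0.95 [272.3, 228.0, 81.2, 73.8]
latch_tip 0.52 [344.9, 257.2, 9.1, 30.2]
dropper_bottle 0.69 [367.7, 210.0, 21.8, 43.1]
dropper_bottle 0.23 [345.1, 255.9, 14.0, 31.7]
dish 0.87 [214.1, 266.7, 36.4, 27.6]
scale 0.63 [221.9, 219.6, 17.3, 36.2]
```

View pics/top0.png

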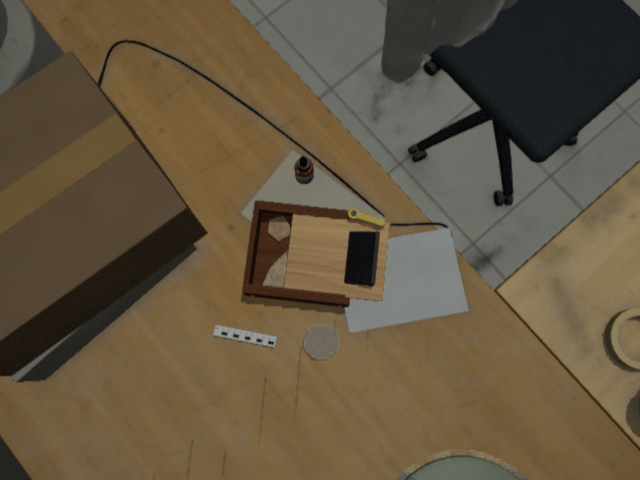

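View pics/side0.png

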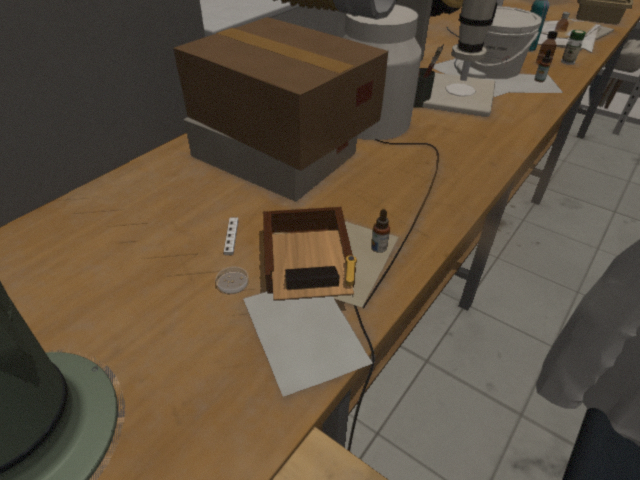

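The top view shows the case at about (243–388, 200–305). Its latch (yellow, about 350–385, 215) points right, which is case -y, and the black stop is at (345–378, 232–286). The lid is well open. The side view agrees, with the bottle on the latch side.

```bash
python3 - <<'E'
import cv2
f=cv2.imread('pics/top0.png')[190:315,235:400]; cv2.imwrite('pics/c1.png',cv2.resize(f,None,fx=4.8,fy=4.8,interpolation=cv2.INTER_CUBIC))
f=cv2.imread('pics/side0.png')[200:310,250:400]; cv2.imwrite('pics/c2.png',cv2.resize(f,None,fx=5,fy=5,interpolation=cv2.INTER_CUBIC))
E
```

```text
(no output)
```

View pics/c1.png

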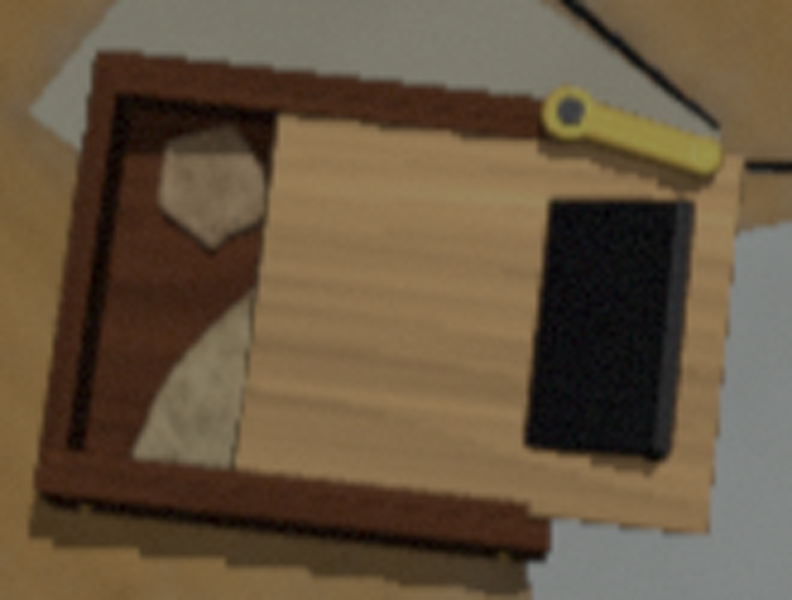

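View pics/c2.png

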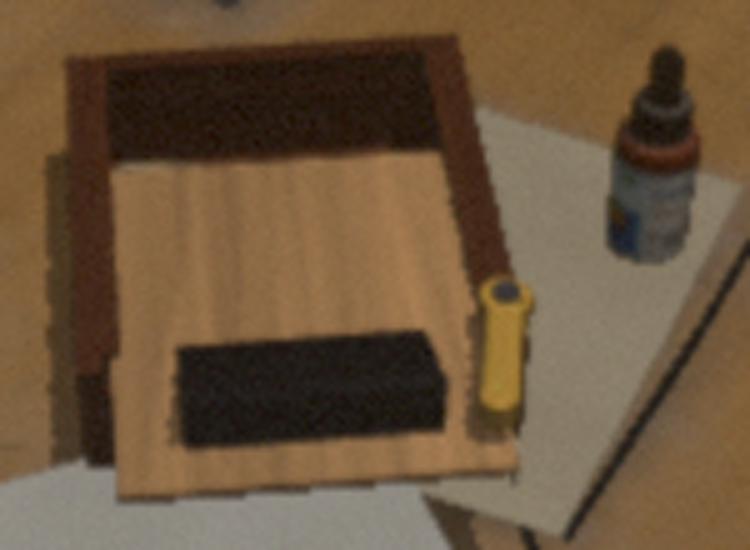

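The crops show the rail corners, lid end corners, latch pivot and tip clearly. I'll fit the case pose, lid opening and latch angle to these.

```bash
cat > h.py <<'E'
import numpy as np, cv2
from workcell import monitor, optics
from scipy.optimize import least_squares
def project(f,P):
    c=np.asarray(P)@np.array(f['R']).T+np.array(f['t']); F=240/np.tan(np.radians(f['fovy'])/2)
    return np.c_[F*c[:,0]/c[:,2]+f['cx'],F*c[:,1]/c[:,2]+f['cy']]
def world(p,P):
    P=np.atleast_2d(np.array(P,float)); c,s=np.cos(p[2]),np.sin(p[2])
    return np.c_[p[0]+c*P[:,0]-s*P[:,1],p[1]+s*P[:,0]+c*P[:,1],P[:,2]]
def pts(q):  # lid opening, latch angle -> case-frame points
    d,a=q; tip=[.072-.056*np.sin(a),-.080-.056*np.cos(a),.070]
    return dict(pp=[.08,.09,.056],mp=[-.08,.09,.056],mm=[-.08,-.09,.056],piv=[.072,-.08,.070],tip=tip,
      lp=[.068,-.088-d,.051],lm=[-.068,-.088-d,.051],sp=[.045,-.071-d,.075],sm=[-.045,-.071-d,.075])
E
python3 - <<'E'
from h import *
T=dict(pp=(97,52),mp=(40,490),mm=(548,545),piv=(570,110),tip=(720,155),lp=(742,155),lm=(708,532))
S=dict(pp=(457,36),mp=(68,58),piv=(507,290),tip=(498,411),lp=(518,468),lm=(118,492))
ft,fs=optics.grab_frame('top'),optics.grab_frame('side')
obs=[(ft,k,(np.array(v)+.5)/4.8-.5+[235,190]) for k,v in T.items()]+[(fs,k,(np.array(v)+.5)/5-.5+[250,200]) for k,v in S.items()]
def res(v):
    P=pts(v[3:]); return np.concatenate([(project(f,world(v,P[k]))[0]-o) for f,k,o in obs])
r=least_squares(res,[.5,-.25,-.1,.08,.1],loss='soft_l1')
print(r.x); 
for (f,k,o),e in zip(obs,res(r.x).reshape(-1,2).round(1)): print(k,e)
for k in ('piv','tip','sp','sm'): print(k,world(r.x,pts(r.x[3:])[k]).round(4))
for f in(ft,fs): print('cam',-np.array(f['R']).T@np.array(f['t']))
# bystanders
def ray(f,uv,z):
    F=240/np.tan(np.radians(f['fovy'])/2); d=np.array(f['R']).T@[(uv[0]-f['cx'])/F,(uv[1]-f['cy'])/F,1]; c=-np.array(f['R']).T@np.array(f['t']); return (c+d*(z-c[2])/d[2]).round(3)
print('dish',ray(ft,(322,340),.01),'bottle top',ray(ft,(303,161),.1),'scale',ray(ft,(246,336),.01))
E
```

```text
[ 0.44760751  0.30144631 -0.03186871  0.05480571  0.20103131]
pp [-0.2 -1.8]
mp [-1.3 -0.2]
mm [1.  0.6]
piv [ 0.3 -0.4]
tip [1.  0.3]
lp [ 0.3 -0.8]
lm [-0.  0.]
pp [-0.3 -1. ]
mp [-1.2 -0.6]
piv [-0.4  0.6]
tip [ 0.1 -0.5]
lp [ 0.5 -1. ]
lm [-0.7  0.4]
piv [[0.517  0.2192 0.07  ]]
tip [[0.5041 0.1647 0.07  ]]
sp [[0.4886 0.1743 0.075 ]]
sm [[0.3986 0.1771 0.075 ]]
cam [0.26562591 0.25677277 1.07260304]
cam [ 0.37190362 -0.36098826  0.63512087]
dish [0.304 0.255 0.01 ] bottle top [0.589 0.31  0.1  ] scale [0.3   0.385 0.01 ]
```

Fit is good to about 1 px: case at (0.448, 0.301), yaw -0.03, lid open 55 mm, latch at 0.2 rad. Next I shut the fingers, turn the tool so its x lies along case +y, and travel.

```bash
python3 -m handwheel '[{"wz":-0.138,"claw":0},{"wz":-0.138,"claw":0},{"wz":-0.138,"claw":0},{"wz":-0.138,"claw":0},{"wz":-0.138,"claw":0},{"wz":-0.138,"claw":0},{"wz":-0.138,"claw":0},{"wz":-0.138,"claw":0}]'
python3 -m handwheel '[{"dy":4,"dx":3},{"dy":4,"dx":3},{"dy":4,"dx":4},{"dy":3,"dx":5},{"dx":5},{"dx":5},{"dx":5},{"dx":5}]'
python3 -m handwheel '[{"dx":5},{"dx":5},{"dx":5},{"dx":5},{"dx":3},{}]'
```

```text
schema error: expected keys dx, dy, dz, wx, wy, wz, claw
schema error: expected keys dx, dy, dz, wx, wy, wz, claw
schema error: expected keys dx, dy, dz, wx, wy, wz, claw
```

```bash
python3 -m handwheel '[{"dx":0,"dy":0,"dz":0,"wx":0,"wy":0,"wz":-0.138,"claw":0},{"dx":0,"dy":0,"dz":0,"wx":0,"wy":0,"wz":-0.138,"claw":0},{"dx":0,"dy":0,"dz":0,"wx":0,"wy":0,"wz":-0.138,"claw":0},{"dx":0,"dy":0,"dz":0,"wx":0,"wy":0,"wz":-0.138,"claw":0},{"dx":0,"dy":0,"dz":0,"wx":0,"wy":0,"wz":-0.138,"claw":0},{"dx":0,"dy":0,"dz":0,"wx":0,"wy":0,"wz":-0.138,"claw":0},{"dx":0,"dy":0,"dz":0,"wx":0,"wy":0,"wz":-0.138,"claw":0},{"dx":0,"dy":0,"dz":0,"wx":0,"wy":0,"wz":-0.138,"claw":0}]'
python3 -m handwheel '[{"dx":3,"dy":4,"dz":0,"wx":0,"wy":0,"wz":0,"claw":0},{"dx":3,"dy":4,"dz":0,"wx":0,"wy":0,"wz":0,"claw":0},{"dx":4,"dy":4,"dz":0,"wx":0,"wy":0,"wz":0,"claw":0},{"dx":5,"dy":3,"dz":0,"wx":0,"wy":0,"wz":0,"claw":0},{"dx":5,"dy":0,"dz":0,"wx":0,"wy":0,"wz":0,"claw":0},{"dx":5,"dy":0,"dz":0,"wx":0,"wy":0,"wz":0,"claw":0},{"dx":5,"dy":0,"dz":0,"wx":0,"wy":0,"wz":0,"claw":0},{"dx":5,"dy":0,"dz":0,"wx":0,"wy":0,"wz":0,"claw":0}]'
```

```text
clock: 1.8
position: [0.2638, -0.5666, 0.2313]
tool_rot: [3.142, 0.0, 1.544]
force: [0.8, 0.3, 0.2]
grip_width: 0.0002
finger_force: 0.0
clock: 2.8
position: [0.4245, -0.2199, 0.2315]
tool_rot: [3.141, 0.0, 1.54]
force: [1.4, -0.6, 0.4]
grip_width: -0.0003
finger_force: 0.0
```

```bash
python3 -m handwheel '[{"dx":5,"dy":0.4,"dz":0,"wx":0,"wy":0,"wz":0,"claw":0},{"dx":5,"dy":0,"dz":0,"wx":0,"wy":0,"wz":0,"claw":0},{"dx":5,"dy":0,"dz":0,"wx":0,"wy":0,"wz":0,"claw":0},{"dx":5,"dy":0,"dz":0,"wx":0,"wy":0,"wz":0,"claw":0},{"dx":5,"dy":0,"dz":0,"wx":0,"wy":0,"wz":0,"claw":0},{"dx":4,"dy":0,"dz":3,"wx":0,"wy":0,"wz":0,"claw":0},{"dx":2,"dy":0,"dz":4,"wx":0,"wy":0,"wz":0,"claw":0},{"dx":0,"dy":0,"dz":4,"wx":0,"wy":0,"wz":0,"claw":0}]'
python3 - <<'E'
from h import *
f=optics.grab_frame('wrist'); 
im=f['frame'].copy()
v=[0.44760751,0.30144631,-0.03186871]; P=pts((.0548,.201))
for k in P:
    u=project(f,world(v,P[k]))[0]; print(k,u.round())
    cv2.drawMarker(im,tuple(int(x) for x in u),(0,255,0),cv2.MARKER_CROSS,14,1)
cv2.imwrite('pics/w1.png',im); print(monitor.observe()['position'])
E
```

```text
clock: 3.8
position: [0.4384, 0.09, 0.1204]
tool_rot: [3.141, -0.001, 1.542]
force: [1.6, -1.1, 0.5]
grip_width: 0.0002
finger_force: 0.0
pp [ 530. -479.]
mp [ 118. -482.]
mm [171.  38.]
piv [468.   9.]
tip [434. 127.]
lp [434. 142.]
lm [205. 141.]
sp [408. 108.]
sm [233. 107.]
[0.43620776 0.08865157 0.11638518]
```

View pics/w1.png

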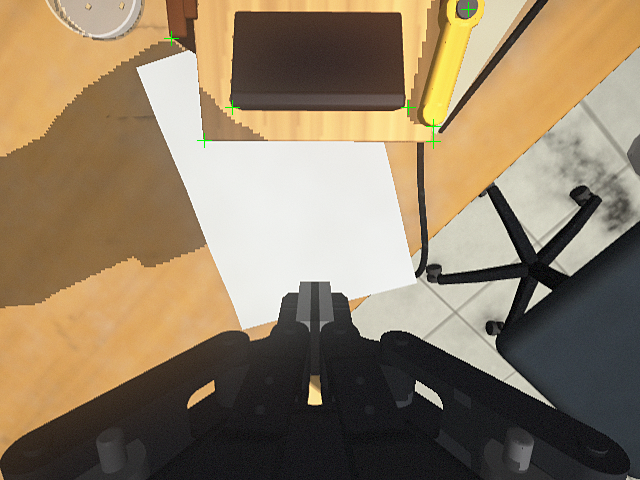

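The fitted points land on the lid corners, stop edge and latch tip in the wrist view (stop edge at about (233–408, 107), latch tip at (433, 127)). Now down in front of the stop, then push.

```bash
python3 -m handwheel '[{"dx":0,"dy":0.4,"dz":2.8,"wx":0,"wy":0,"wz":0,"claw":0},{"dx":2,"dy":0,"dz":2.8,"wx":0,"wy":0,"wz":0,"claw":0},{"dx":2.5,"dy":0,"dz":0,"wx":0,"wy":0,"wz":0,"claw":0},{"dx":1.5,"dy":0,"dz":0,"wx":0,"wy":0,"wz":0,"claw":0},{"dx":1,"dy":0,"dz":0,"wx":0,"wy":0,"wz":0,"claw":0},{"dx":1,"dy":0,"dz":0,"wx":0,"wy":0,"wz":0,"claw":0},{"dx":1,"dy":0,"dz":0,"wx":0,"wy":0,"wz":0,"claw":0},{"dx":0,"dy":0,"dz":0,"wx":0,"wy":0,"wz":0,"claw":0}]'
```

```text
clock: 4.85
position: [0.4451, 0.1788, 0.0654]
tool_rot: [3.141, -0.0, 1.54]
force: [-0.3, 0.1, 0.6]
grip_width: 0.0
finger_force: 0.0
```

```bash
python3 -m handwheel '[{"dx":0.7,"dy":0,"dz":0.3,"wx":0,"wy":0,"wz":0,"claw":0},{"dx":0.7,"dy":0,"dz":0,"wx":0,"wy":0,"wz":0,"claw":0},{"dx":0.7,"dy":0,"dz":0,"wx":0,"wy":0,"wz":0,"claw":0},{"dx":0.7,"dy":0,"dz":0,"wx":0,"wy":0,"wz":0,"claw":0},{"dx":0.5,"dy":0,"dz":0,"wx":0,"wy":0,"wz":0,"claw":0},{"dx":0.4,"dy":0,"dz":0,"wx":0,"wy":0,"wz":0,"claw":0},{"dx":0.3,"dy":0,"dz":0,"wx":0,"wy":0,"wz":0,"claw":0},{"dx":0,"dy":0,"dz":0,"wx":0,"wy":0,"wz":0,"claw":0}]'
python3 -m handwheel '[{"dx":0.2,"dy":0,"dz":0,"wx":0,"wy":0,"wz":0,"claw":0},{"dx":0,"dy":0,"dz":0,"wx":0,"wy":0,"wz":0,"claw":0}]'
```

```text
clock: 5.85
position: [0.4463, 0.2185, 0.0624]
tool_rot: [3.141, -0.0, 1.54]
force: [0.4, -0.4, 0.3]
grip_width: 0.0003
finger_force: 0.0
clock: 6.1
position: [0.4464, 0.22, 0.0624]
tool_rot: [3.141, 0.0, 1.54]
force: [-0.5, -1.2, 1.8]
grip_width: -0.0004
finger_force: 0.9
```

```bash
python3 -m handwheel '[{"dx":0.2,"dy":0,"dz":0,"wx":0,"wy":0,"wz":0,"claw":0},{"dx":0,"dy":0,"dz":0,"wx":0,"wy":0,"wz":0,"claw":0}]'
python3 -m handwheel '[{"dx":0.2,"dy":0,"dz":0,"wx":0,"wy":0,"wz":0,"claw":0},{"dx":0,"dy":0,"dz":0,"wx":0,"wy":0,"wz":0,"claw":0}]'
python3 -m handwheel '[{"dx":0.2,"dy":0,"dz":0,"wx":0,"wy":0,"wz":0,"claw":0},{"dx":0,"dy":0,"dz":0,"wx":0,"wy":0,"wz":0,"claw":0}]'
python3 - <<'E'
from h import *
f=optics.grab_frame('wrist'); cv2.imwrite('pics/w2.png',f['frame'])
E
```

```text
clock: 6.35
position: [0.4464, 0.2201, 0.0623]
tool_rot: [-3.141, 0.003, 1.538]
force: [-0.5, -12.3, 8.3]
grip_width: -0.0001
finger_force: 6.2
clock: 6.6
position: [0.4464, 0.2203, 0.0623]
tool_rot: [-3.14, 0.006, 1.537]
force: [-1.5, -22.4, 15.5]
grip_width: 0.0
finger_force: 11.4
clock: 6.85
position: [0.4464, 0.2204, 0.0622]
tool_rot: [-3.14, 0.009, 1.536]
force: [-1.9, -33.1, 21.8]
grip_width: -0.0002
finger_force: 16.5
```

View pics/w2.png

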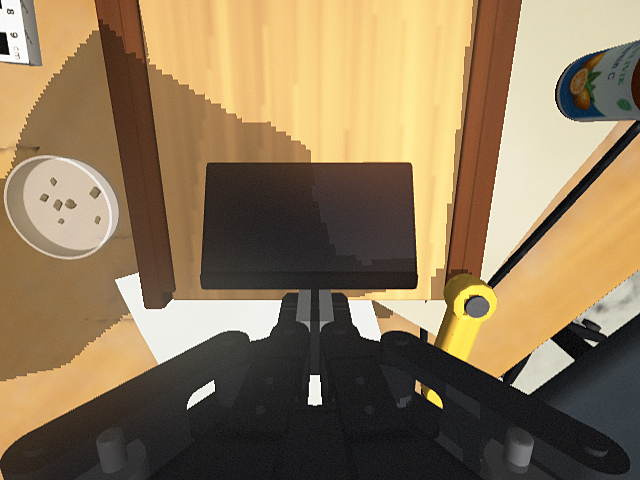

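The lid is hard against its stop: 33 N reaction, no further travel, and the face is at the predicted y. I back off, pass round the latch tip, and stop beside its +x side.

```bash
python3 -m handwheel '[{"dx":-1,"dy":0,"dz":0,"wx":0,"wy":0,"wz":0,"claw":0},{"dx":-3,"dy":0,"dz":0,"wx":0,"wy":0,"wz":0,"claw":0},{"dx":-4,"dy":0,"dz":0,"wx":0,"wy":0,"wz":0,"claw":0},{"dx":-3,"dy":0,"dz":0,"wx":0,"wy":0,"wz":0,"claw":0},{"dx":0,"dy":3,"dz":0,"wx":0,"wy":0,"wz":0,"claw":0},{"dx":0,"dy":4,"dz":0,"wx":0,"wy":0,"wz":0,"claw":0},{"dx":0,"dy":3.3,"dz":0,"wx":0,"wy":0,"wz":0,"claw":0},{"dx":0,"dy":0,"dz":0,"wx":0,"wy":0,"wz":0,"claw":0}]'
```

```text
clock: 7.9
position: [0.5479, 0.113, 0.0621]
tool_rot: [3.14, -0.001, 1.538]
force: [-0.3, 1.0, -1.1]
grip_width: 0.0004
finger_force: 0.0
```

```bash
python3 -m handwheel '[{"dx":3,"dy":0,"dz":0,"wx":0,"wy":0,"wz":0,"claw":0},{"dx":3,"dy":0,"dz":0,"wx":0,"wy":0,"wz":0,"claw":0},{"dx":0,"dy":-1,"dz":0,"wx":0,"wy":0,"wz":0,"claw":0},{"dx":0,"dy":-1,"dz":0,"wx":0,"wy":0,"wz":0,"claw":0},{"dx":0,"dy":-1,"dz":0,"wx":0,"wy":0,"wz":0,"claw":0},{"dx":0,"dy":-1,"dz":0,"wx":0,"wy":0,"wz":0,"claw":0},{"dx":0,"dy":0,"dz":0,"wx":0,"wy":0,"wz":0,"claw":0}]'
python3 -m handwheel '[{"dx":0.3,"dy":-0.9,"dz":0,"wx":0,"wy":0,"wz":0,"claw":0},{"dx":0.3,"dy":-0.9,"dz":0,"wx":0,"wy":0,"wz":0,"claw":0},{"dx":0.5,"dy":-0.6,"dz":0,"wx":0,"wy":0,"wz":0,"claw":0},{"dx":0.5,"dy":-0.5,"dz":0,"wx":0,"wy":0,"wz":0,"claw":0},{"dx":0,"dy":0,"dz":0,"wx":0,"wy":0,"wz":0,"claw":0}]'
python3 - <<'E'
from h import *
f=optics.grab_frame('wrist'); cv2.imwrite('pics/w3.png',f['frame'])
E
```

```text
clock: 8.78
position: [0.5072, 0.1739, 0.0624]
tool_rot: [-3.141, 0.0, 1.54]
force: [0.6, -0.1, -0.3]
grip_width: -0.0002
finger_force: 0.0
clock: 9.4
position: [0.479, 0.1918, 0.0623]
tool_rot: [-3.141, -0.0, 1.541]
force: [0.1, 0.2, 0.3]
grip_width: -0.0004
finger_force: 0.0
```

View pics/w3.png

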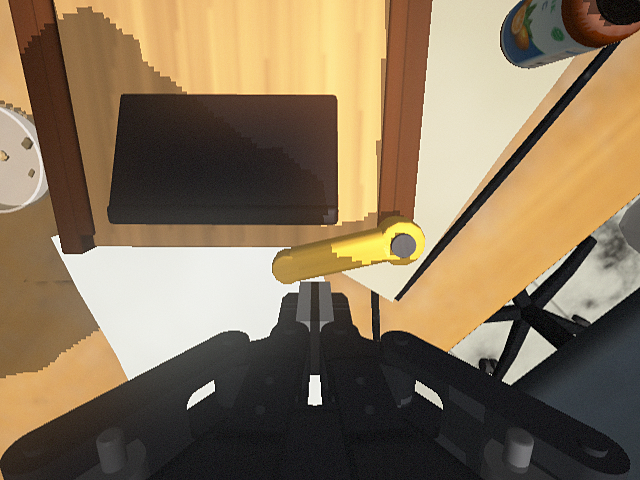

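The latch, at about (285–405, 245–268), is most of the way round with the fingertip under it near its end. I finish the push along +y until it meets its stop.

```bash
python3 -m handwheel '[{"dx":0.4,"dy":0,"dz":0,"wx":0,"wy":0,"wz":0,"claw":0},{"dx":0.4,"dy":0,"dz":0,"wx":0,"wy":0,"wz":0,"claw":0},{"dx":0.3,"dy":0,"dz":0,"wx":0,"wy":0,"wz":0,"claw":0},{"dx":0,"dy":0,"dz":0,"wx":0,"wy":0,"wz":0,"claw":0}]'
python3 -m handwheel '[{"dx":0.2,"dy":0,"dz":0,"wx":0,"wy":0,"wz":0,"claw":0},{"dx":0,"dy":0,"dz":0,"wx":0,"wy":0,"wz":0,"claw":0}]'
python3 -m handwheel '[{"dx":0.1,"dy":0,"dz":0,"wx":0,"wy":0,"wz":0,"claw":0},{"dx":0,"dy":0,"dz":0,"wx":0,"wy":0,"wz":0,"claw":0}]'
```

```text
clock: 9.95
position: [0.4798, 0.2025, 0.0623]
tool_rot: [3.141, -0.0, 1.54]
force: [-0.2, -0.2, -0.2]
grip_width: -0.0001
finger_force: 0.0
clock: 10.2
position: [0.4798, 0.2031, 0.0622]
tool_rot: [-3.141, 0.001, 1.539]
force: [-1.4, -5.7, 1.7]
grip_width: -0.0001
finger_force: 2.9
clock: 10.45
position: [0.4798, 0.2033, 0.0622]
tool_rot: [-3.141, 0.003, 1.538]
force: [-0.7, -9.0, 4.4]
grip_width: -0.0002
finger_force: 4.9
```

```bash
python3 -m handwheel '[{"dx":0.2,"dy":0,"dz":0,"wx":0,"wy":0,"wz":0,"claw":0},{"dx":0,"dy":0,"dz":0,"wx":0,"wy":0,"wz":0,"claw":0}]'
python3 -m handwheel '[{"dx":-1,"dy":0,"dz":0,"wx":0,"wy":0,"wz":0,"claw":0},{"dx":-3,"dy":0,"dz":0,"wx":0,"wy":0,"wz":0,"claw":0},{"dx":-4,"dy":0,"dz":0,"wx":0,"wy":0,"wz":0,"claw":0},{"dx":0,"dy":0,"dz":-4,"wx":0,"wy":0,"wz":0,"claw":0},{"dx":0,"dy":0,"dz":-4,"wx":0,"wy":0,"wz":0,"claw":0},{"dx":0,"dy":0,"dz":0,"wx":0,"wy":0,"wz":0,"claw":0},{"dx":0,"dy":0,"dz":0,"wx":0,"wy":0,"wz":0,"claw":0}]'
python3 - <<'E'
from h import *
f=optics.grab_frame('wrist'); im=f['frame'].copy()
v=[0.44760751,0.30144631,-0.03186871]; P=pts((0,1.5708))
for k in P:
    u=project(f,world(v,P[k]))[0]; cv2.drawMarker(im,tuple(int(x) for x in u),(0,255,0),cv2.MARKER_CROSS,14,1)
cv2.imwrite('pics/w4.png',im)
E
```

```text
clock: 10.7
position: [0.4797, 0.2037, 0.062]
tool_rot: [-3.14, 0.005, 1.537]
force: [-2.0, -18.1, 8.2]
grip_width: 0.0002
finger_force: 9.2
clock: 11.58
position: [0.4774, 0.1269, 0.142]
tool_rot: [3.141, -0.0, 1.54]
force: [0.5, -0.4, -0.2]
grip_width: -0.0003
finger_force: 0.0
```

View pics/w4.png

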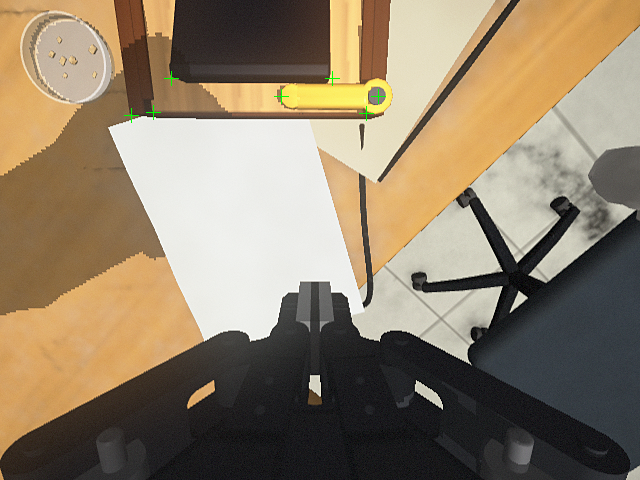

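The picture shows the latch straight across the lid at (282–385, 97) and the stop edge at (171–332, 78). Both match the fitted shut and latched positions, the dish hasn't moved, and the robot is clear.

```bash
python3 -c "
from workcell import job_done
print(job_done())"
```

```text
the job is handed in; nothing more can be done
None
```

The lid was pushed fully shut first and the latch then turned to its stop straight across it; the robot touched no bystander, was clear of everything, and the job was handed in at about 12 s.

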